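# Unlatch the air filter and lay it in the used-parts tray

## Task

Swing the red tab of the black air-filter housing fully aside, either way, while the orange filter still sits in its recess; then lift the filter out by its black handle and set it down (do not drop it) flat in the empty yellow tray, handle up. Leave the tab swung aside, and leave the other things on the bench where they are.

Things in the scene. Friction and masses are not known exactly. Their poses are not given: they have to be found in the camera images.
- housing_in (a point): Centre of the recess floor of the black filter housing (open box 123 x 168 mm, fixed), 30 mm above the bench. z up, y along the long side towards the tab, x along the short side. The recess is 111 (x) by 156 (y) mm, rim 52 mm above the bench. A grey shelf on the +y side carries the tab, out to y = 118 mm; a 40 mm round air snout sticks out to y = -118 mm. Yaw within 30 degrees.
- tab_pivot (a point): Pivot of the red swing tab, 63.5 mm above the bench and 100 mm from housing_in along its y. Axes as for housing_in, not turning with the tab. The tab is 14 mm wide, 5 mm thick, reaches 52 mm from the pivot, its top face 66 mm above the bench.
- tab (a joint): Angle of the red tab about its vertical pivot (rad, positive anticlockwise from above). At 0 it points along the housing's -y, reaching 27 mm over the filter. It turns either way to stops at +1.75 and -1.75 and stays where left (friction 0.06 N m, no spring). Wholly clear of the filter beyond about 1.3 either way. Starts within 0.35 of 0.
- tab_fin (a point): Centre of the upright red fin on the tab, to pinch or push: 42 mm from the pivot along the tab, 80 mm above the bench. The fin is 10 mm thick across the tab (x), 20 mm long along it (y), and rises from 66 to 94 mm above the bench. Axes turn with the tab: y along the tab back to the pivot, z up.
- filter_mid (a point): Centre of the loose filter's frame, 14 mm above its underside. A rigid flat cassette, orange frame and pale pleats, 105 (x) by 150 (y) by 28 (z) mm, about 0.25 kg, lying on the recess floor with about 3 mm of play each side, axes along the housing's, z up. Seated, this point is 44 mm and the top face 58 mm above the bench.
- filter_rib (a point): Grip point on the filter's black handle rib: straight above filter_mid by 36 mm, 22 mm above the filter's top face (80 mm above the bench when seated). The rib is 60 mm long along the filter's x, 12 mm thick along its y (pinch it along y), and stands 30 mm above the top face. Axes as for filter_mid.
- used_tray_in (a point): Centre of the inner floor of the empty yellow tray, fixed to the bench; 6 mm above the bench. Inside it is 170 (x) by 210 (y) mm, walls 6 mm thick, rim 35 mm above the bench. x and y along its sides, z up. It stands left or right of the housing.
- parts_tray_in (a point): Centre of the inner floor of the blue tray, same size as the yellow one, on the other side of the housing. It holds a socket and a bolt; not used.
- socket: Bystander, leave alone: a steel socket, a tube 28 wide and 30 tall, standing in the blue tray. Origin at its underside. Sizes in mm.
- bolt: Bystander, leave alone: a steel bolt standing on its head in the blue tray, 40 tall. Origin at its underside. Sizes in mm.
- screwdriver: Bystander, leave alone: a screwdriver with a green handle lying on the bench, on the robot's side of the trays. Origin at its underside. Sizes in mm.
- tape: Bystander, leave alone: a roll of black tape lying flat, 90 across, 24 high, on the robot's side of the trays. Origin at its underside. Sizes in mm.
- jar: Bystander, leave alone: a brown glass jar with a white cap, 60 across, 85 tall, standing beyond the housing. Origin at its underside. Sizes in mm.
- spray: Bystander, leave alone: a small spray can with a red cap, 52 across, 130 tall, standing beyond the housing. Origin at its underside. Sizes in mm.
- wrench: Bystander, leave alone: a steel wrench lying flat beyond the housing. Origin at its underside. Sizes in mm.

How it is judged:
On the way, in this order (a step that is already met when the one before it is completed fails the run):
1. the tab is turned at least 1.1 rad aside while the filter still sits in its recess ((value of joint tab above 1.1 rad or value of joint tab below -1.1 rad) and z of filter_mid in the frame of tab_pivot below -0.012 m), for 0.2 s.
2. the filter is lifted out of the housing, its underside clear of the rim (z of filter_mid in the frame of tab_pivot above 0.012 m), for 0.1 s.
At the end, for the whole second after the job is handed in: The filter lies at rest flat on the floor of the yellow tray, handle up: its centre within 45 mm of the tray's centre along each side, its middle 8 to 19 mm above the tray floor, tilted less than 0.08 rad; the tab is still at least 1.0 rad aside, either way (x of filter_mid in the frame of used_tray_in between -0.045 and 0.045 m and y of filter_mid in the frame of used_tray_in between -0.045 and 0.045 m and z of filter_mid in the frame of used_tray_in between 0.008 and 0.019 m and angle between filter_mid's own z axis and vertical below 0.08 rad and linear speed of filter below 0.02 m/s and (value of joint tab above 1 rad or value of joint tab below -1 rad)); the robot touches nothing.
It fails at once if a bystander on the bench or in the blue tray is moved more than 30 mm (distance of any of socket, bolt, screwdriver, tape, jar, spray, wrench from where it was at the start of the episode above 0.03 m).
It fails at once if the filter is dropped: not touched by the fingers and moving faster than 0.7 m/s (a fall of more than 25 mm) (contact force between filter and the fingers below 0.05 N and linear speed of filter above 0.7 m/s).
It also fails if it takes over 56 s, if anything falls off the work surface, if the arm or the gripper's body presses on something with over 40 N, if the wrist force passes 120 N, or if a joint passes its speed limit or range.

## Robot

A 6-joint arm with a two-finger parallel gripper is mounted at the origin on the work surface. World frame = base frame: x ahead of the robot, y to its left, z up, the work surface at z = 0. Lengths are in m, angles in rad, forces in N, time in s.
With the tool pointing down it reaches from about 0.375 to 0.975 m from the base axis. Payload 3.8 kg.
Tool frame: the origin (TCP) lies midway between the tips of the shut fingers; the grasp point (between the pads) lies 19 mm behind it; z points along the fingers, x is the direction in which the jaws open and shut, and the axes are right-handed (so a half turn about z gives the same grasp; the last joint's range is limited). The gripper opens to 88 mm and grips with 3 to 60 N. Pads are 18 mm wide; open, the fingers measure 123 mm over their backs; the gripper's body (75 mm by 187 mm) begins 45 mm behind the grasp point.
Start: joints at [-1.216, 0.264, 1.604, -0, 1.274, -0.037], TCP at [0.258, -0.624, 0.202] pointing down, gripper open.
Joint ranges: [-2.63, 2.63], [-0.94, 2.18], [0.31, 2.57], [-1.31, 4.45], [0, 2.66], [-2.55, 2.55]. Speed limits (rad/s): [2.57, 2.57, 3.14, 3.14, 3.14, 3.14].

## Interface

Orientations are given as a 3x3 rotation matrix whose columns are the frame's x, y, z axes.
In Python, from plant import env gives the robot as it stands.
- The arm moves only by the tool move_arm, never from a script. Its argument "motion" is a list of rows, each a list of 3 entries, a list of its own where there are three numbers: the opening, from 0 (shut) to 1 (fully open), then the shift along the world's x, y, z in cm, then the turn about the world's z in degrees. A call has 1 to 10 rows; each row is the pose to reach, as a shift and turn from the pose commanded when the call began; what a row does not reach only later rows make up. A row lasts 1/12 s, in which the tool goes at most 41.7 mm and 7.16 degrees, less where a joint would pass 70% of its speed; a pose out of reach is approached as far as the arm can. A call with a gripper value outside its range is refused whole. The fingers move at their own pace and stop on an object; "force" is the grip in N (left out, the last holds). Time passes only in rows, so rows that repeat a pose let the fingers close. It gives the time, the measured TCP pose, the force and the opening at its end, in the units of the state.
- env.observe(): the state, without advancing time (a new reading comes with each control period).
- env.camera(name): name is "scene" or "top" or "wrist"; returns the picture (420x560x3 uint8, red, green, blue); there is no depth.
- env.get_calibration(name): a dict with "camera_matrix" (3x3 intrinsics, pixels), "distortion" ([k1, k2, p1, p2, k3] as OpenCV has them; the pictures are not rectified), "rvec" (rotation vector, rad) and "tvec" (3), from world to camera coordinates, as OpenCV has them. Camera axes: x right, y down, z forward; pixel columns grow to the right and rows downward; lengths in m; the calibration is good to about 2 mm. A picture is of the moment at which its call begins: read the wrist's pose just before it. get_calibration takes no time and is no camera call; for the wrist camera it gives the pose at the moment of the call.
- env.sign_off(): hands the job in, once; it reports no verdict.
The state is a dict: "time": time; "q": joint angles; "qd": joint speeds; "joint_efforts": joint torques, N m; "position": TCP position; "tool_rot": TCP orientation; "ft_force": force on the tool from outside, world axes, zero at the start; "wrist_torque": the same for the moment, N m; "gripper_width": finger opening in m.
Only numpy, scipy, OpenCV 4.12 (cv2) and the standard library are available. Lean on these libraries where they do the work, as an engineer would, in place of code of your own. Each camera call takes 0.05 s, during which the arm holds its last target.

## Working session

There is one attempt and no reset: what is moved stays moved. The work goes in short steps, Python scripts to look and compute and a tool call to move; the robot and the scene stay as the last step left them, time stands still between calls to the robot, and variables do not carry over. Pictures are saved under pics/ and viewed, and the job is handed in when it is done.

Besides the shell and the picture viewer there is one more tool, called after ">>>" as name([rows], argument=value, ...), one row to a line, values as JSON. move_arm: Moves the arm, as the interface text tells. Its arguments: {"type":"object","properties":{"motion":{"type":"array"},"force":{"type":"number"}},"required":["motion"]}

```bash
mkdir -p pics
python3 - <<'E'
from plant import env
import cv2
s=env.observe();print(s['time'],s['position'],s['tool_rot'],s['gripper_width'])
for n in ("scene","top"):
    im=env.camera(n);cv2.imwrite(f"pics/{n}0.png",im[:,:,::-1])
    c=env.get_calibration(n);print(n,c)
E
```

```text
0.0 [ 0.25747017 -0.62313589  0.20080934] [[ 3.81810068e-01 -9.24240495e-01 -7.61170101e-04]
 [-9.24238215e-01 -3.81810818e-01  2.05462520e-03]
 [-2.18959079e-03 -8.09740934e-05 -9.99997600e-01]] 0.0879477513633468
scene {'camera_matrix': array([[507.32425583,   0.        , 287.26456381],
       [  0.        , 507.32425583, 217.64881672],
       [  0.        ,   0.        ,   1.        ]]), 'distortion': array([-0.11371089,  0.        ,  0.        ,  0.        ,  0.        ]), 'rvec': array([ 2.09935098,  0.7816403 , -0.40474056]), 'tvec': array([-0.41796518, -0.14726642,  1.74537586])}
top {'camera_matrix': array([[422.80274352,   0.        , 280.0068089 ],
       [  0.        , 422.80274352, 205.05522037],
       [  0.        ,   0.        ,   1.        ]]), 'distortion': array([0.04480798, 0.        , 0.        , 0.        , 0.        ]), 'rvec': array([ 2.1730718 , -2.13727015,  0.15210551]), 'tvec': array([-0.00370685,  0.56384943,  1.02778475])}
```

View pics/top0.png

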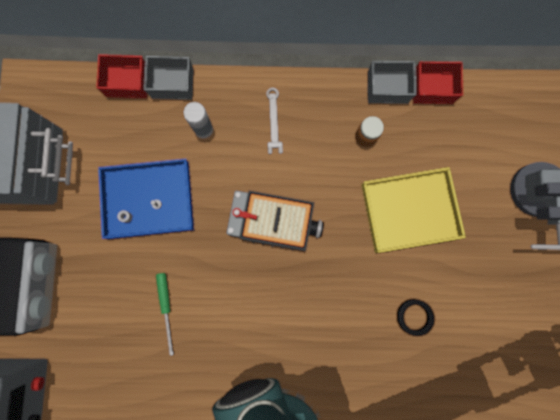

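View pics/scene0.png

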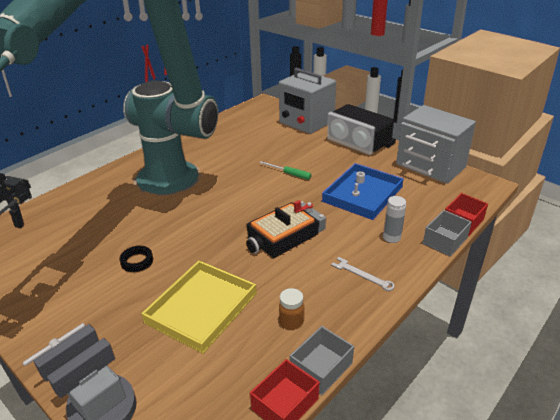

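The top view shows the housing at about (275,220) with its tab side to the left, the yellow tray at (413,210), the blue tray at (146,200), and the red tab near (245,215). Next I'll measure these.

```bash
cat > h.py <<'E'
import numpy as np, cv2
def cast(c,uv,z):
    uv=np.array(uv,float).reshape(-1,1,2)
    n=cv2.undistortPoints(uv,c['camera_matrix'],c['distortion']).reshape(-1,2)
    R=cv2.Rodrigues(np.array(c['rvec']))[0];t=np.array(c['tvec']).ravel()
    o=-R.T@t; d=np.c_[n,np.ones(len(n))]@R
    return o+d*((z-o[2])/d[:,2])[:,None]
def proj(c,p): return cv2.projectPoints(np.array(p,float).reshape(-1,1,3),c['rvec'],c['tvec'],c['camera_matrix'],c['distortion'])[0].reshape(-1,2)
E
python3 - <<'E'
from plant import env
from h import *
im=cv2.imread('pics/top0.png');c=env.get_calibration('top')
hsv=cv2.cvtColor(im,cv2.COLOR_BGR2HSV);H,S,V=cv2.split(hsv)
def rep(name,m,z,box):
    mm=np.zeros_like(m,np.uint8);x0,y0,x1,y1=box;mm[y0:y1,x0:x1]=m[y0:y1,x0:x1]
    cs=cv2.findContours(mm,cv2.RETR_EXTERNAL,cv2.CHAIN_APPROX_NONE)[0]
    k=max(cs,key=cv2.contourArea);P=cast(c,k.reshape(-1,2),z)
    r=cv2.minAreaRect((P[:,:2]*1000).astype(np.float32));print(name,len(k),r);return k
rep('yellow@35',(H>22)&(H<35)&(S>150)&(V>90),.035,(355,160,475,260))
rep('orange@58',(H>5)&(H<19)&(S>190)&(V>150),.058,(235,185,320,255))
rep('red@80',((H<4)|(H>175))&(S>150)&(V>80),.080,(225,190,265,230))
rep('red@66',((H<4)|(H>175))&(S>150)&(V>80),.066,(225,190,265,230))
rep('rib@88',(V<60),.088,(265,195,290,240))
cv2.imwrite('pics/z1.png',cv2.resize(im[180:260,220:330],None,fx=7,fy=7,interpolation=cv2.INTER_CUBIC))
s=cv2.imread('pics/scene0.png');cv2.imwrite('pics/z2.png',cv2.resize(s[180:270,235:345],None,fx=6,fy=6,interpolation=cv2.INTER_CUBIC))
E
```

```text
yellow@35 195 ((590.7056274414062, -420.1181945800781), (184.84423828125, 72.28533172607422), 34.43544006347656)Traceback (most recent call last):
  File "<stdin>", line 11, in <module>
  File "<stdin>", line 8, in rep
ValueError: max() iterable argument is empty
```

```bash
cat > m.py <<'E'
from plant import env
from h import *
im=cv2.imread('pics/top0.png');c=env.get_calibration('top')
cv2.imwrite('pics/z1.png',cv2.resize(im[180:260,220:330],None,fx=7,fy=7,interpolation=cv2.INTER_CUBIC))
s=cv2.imread('pics/scene0.png');cv2.imwrite('pics/z2.png',cv2.resize(s[180:270,235:345],None,fx=6,fy=6,interpolation=cv2.INTER_CUBIC))
hsv=cv2.cvtColor(im,cv2.COLOR_BGR2HSV);H,S,V=cv2.split(hsv)
print(hsv[210,413],hsv[205,458],hsv[195,270],hsv[193:200,270].tolist())
def rep(name,m,z,box):
    mm=np.zeros(m.shape,np.uint8);x0,y0,x1,y1=box;mm[y0:y1,x0:x1]=m[y0:y1,x0:x1]
    k=cv2.findNonZero(mm)
    if k is None: print(name,None);return
    P=cast(c,k.reshape(-1,2),z)
    r=cv2.minAreaRect((P[:,:2]*1000).astype(np.float32));print(name,len(k),r);return k
rep('yellow@35',(H>20)&(H<35)&(S>170)&(V>60),.035,(355,160,475,260))
rep('orange@58',(H>5)&(H<19)&(S>200)&(V>170),.058,(235,185,320,255))
rep('red@80',((H<4)|(H>175))&(S>150)&(V>80),.080,(225,190,265,230))
rep('red@66',((H<4)|(H>175))&(S>150)&(V>80),.066,(225,190,265,230))
rep('rib@88',(V<60),.088,(268,202,288,238))
E
python3 m.py
```

```text
[ 25 132 209] [ 22 134 170] [ 9 48 74] [[14, 117, 133], [12, 86, 104], [9, 48, 74], [9, 114, 94], [12, 161, 150], [14, 152, 190], [15, 143, 204]]
yellow@35 1 ((509.068359375, -442.03485107421875), (0.0, 0.0), 0.0)
orange@58 None
red@80 66 ((531.2531127929688, 83.38036346435547), (39.81743240356445, 12.995824813842773), 69.11392974853516)
red@66 66 ((532.7699584960938, 84.36830139160156), (40.36720275878906, 13.175273895263672), 69.11366271972656)
rib@88 5 ((517.3402709960938, 13.534286499023438), (0.733867883682251, 41.35973358154297), 80.40541076660156)
```

View pics/z1.png

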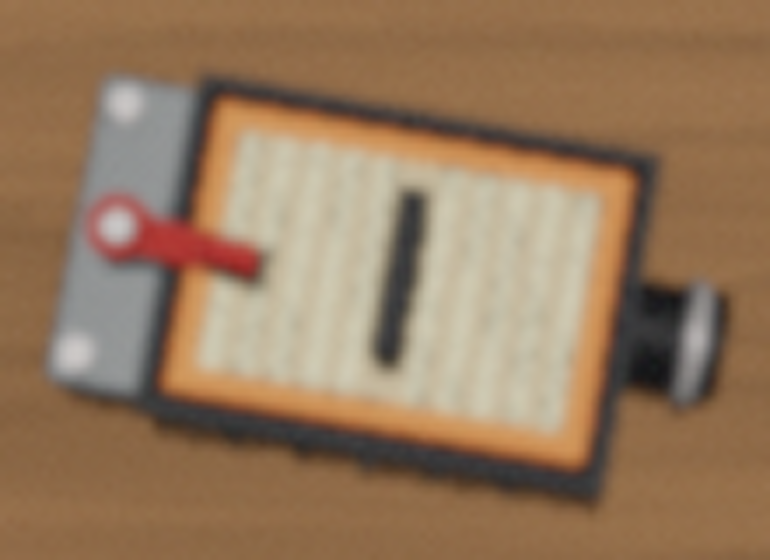

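View pics/z2.png

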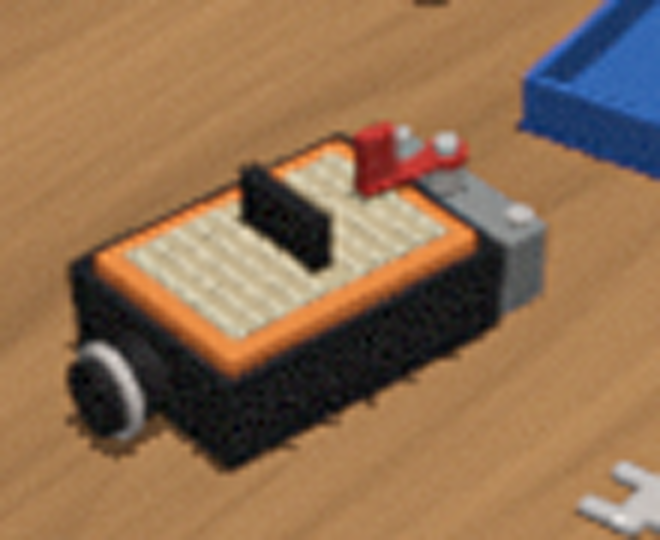

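The zoom shows the orange frame corners at (215,92), (645,170), (588,470) and (160,392). The rib runs from (412,188) to (386,362), the pivot is at (117,227), and the fin end is at (262,260). I'll convert these points and segment the yellow tray.

```bash
cat > m2.py <<'E'
from plant import env
from h import *
im=cv2.imread('pics/top0.png');c=env.get_calibration('top')
f=lambda L:(np.array(L,float)+.5)/7-.5+np.array([220,180])
P=cast(c,f([(215,92),(645,170),(588,470),(160,392)]),.058);print('filter',P.mean(0),'sides',np.linalg.norm(np.roll(P,-1,0)-P,axis=1))
d=(P[0]+P[3]-P[1]-P[2]);print('y dir deg',np.degrees(np.arctan2(d[1],d[0])))
R=cast(c,f([(412,188),(386,362)]),.088);print('rib',R.mean(0),np.linalg.norm(R[1]-R[0]),R[1]-R[0])
print('pivot',cast(c,f([(117,227)]),.066),'fintop end',cast(c,f([(262,260)]),.094))
hsv=cv2.cvtColor(im,cv2.COLOR_BGR2HSV);H,S,V=cv2.split(hsv)
m=((H>=19)&(H<35)&(S>110)&(V>110)).astype(np.uint8);m[:,:355]=0;m[:,475:]=0;m[:160]=0;m[260:]=0
n,l,st,_=cv2.connectedComponentsWithStats(m);i=1+np.argmax(st[1:,4]);print(st[i])
k=cv2.findNonZero((l==i).astype(np.uint8)).reshape(-1,2)
print(cv2.minAreaRect((cast(c,k,.035)[:,:2]*1000).astype(np.float32)))
cv2.imwrite('pics/z3.png',cv2.resize(im[160:260,355:475],None,fx=6,fy=6,interpolation=cv2.INTER_CUBIC))
E
python3 m2.py
```

```text
filter [0.52499829 0.01261377 0.058     ] sides [0.15466337 0.10762237 0.15181759 0.10774123]
y dir deg 80.61742507460455
rib [0.523771   0.01361103 0.088     ] 0.06032603079832374 [-0.05981317  0.00784952  0.        ]
pivot [[0.54107343 0.11241286 0.066     ]] fintop end [[0.52737098 0.06019809 0.094     ]]
[ 362  167  104   86 6552]
((559.5903930664062, -328.1521301269531), (187.12765502929688, 231.93243408203125), 10.573304176330566)
```

```bash
ls pics
```

```text
scene0.png
top0.png
z1.png
z2.png
z3.png
```

View pics/z3.png

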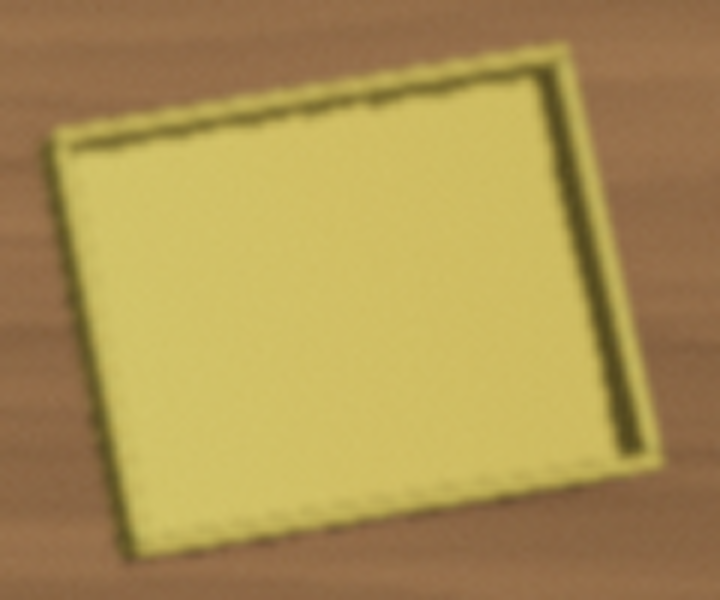

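The filter measures about 107×152 mm against 105×150. Pivot to filter centre is 101 mm against 100, so the measurements agree. I'll pinch the fin and swing it towards the robot, away from the spray can. First I move above it.

>>> move_arm([
  [1, [3.4, 8.7, 0], 6],
  [1, [6.8, 17.4, 0], 13],
  [1, [10.2, 26, 0], 20],
  [1, [13.6, 34.8, 0], 27],
  [1, [13.6, 34.8, 0], 27],
  [1, [13.6, 34.8, 0], 27],
  [1, [13.6, 34.8, 0], 27],
  [1, [13.6, 34.8, 0], 27],
  [1, [13.6, 34.8, 0], 27],
  [1, [13.6, 34.8, 0], 27],
])

```text
time: 0.93
position: [0.3952, -0.2697, 0.2016]
tool_rot: [[0.763, -0.646, 0.0], [-0.646, -0.763, 0.004], [-0.002, -0.003, -1.0]]
ft_force: [-0.6, 0.1, 0.4]
gripper_width: 0.088
```

Run:
```python
from plant import env
from h import *
im=cv2.imread('pics/top0.png');c=env.get_calibration('top')
P=cast(c,(np.array([(52,130),(572,45),(662,465),(128,557)])+.5)/6-.5+np.array([355,160]),.035)
print(P.mean(0),np.linalg.norm(np.roll(P,-1,0)-P,axis=1)); d=P[0]+P[3]-P[1]-P[2];print(np.degrees(np.arctan2(d[1],d[0])))
```

```text
[ 0.55984147 -0.33034874  0.035     ] [0.22390764 0.18010483 0.22504773 0.18193447]
100.58203825218362
```

>>> move_arm([
  [1, [3.4, 8.7, 0], 6],
  [1, [6.8, 17.4, 0], 13],
  [1, [10.2, 26, 0], 20],
  [1, [13.6, 34.8, 0], 26],
  [1, [13.6, 34.8, 0], 26],
  [1, [13.6, 34.8, 0], 26],
  [1, [13.6, 34.8, 0], 26],
  [1, [13.6, 34.8, 0], 26],
  [1, [13.6, 34.8, 0], 26],
  [1, [13.6, 34.8, 0], 26],
])

```text
time: 1.77
position: [0.5316, 0.0776, 0.2018]
tool_rot: [[0.969, -0.246, 0.001], [-0.246, -0.969, 0.003], [0.0, -0.003, -1.0]]
ft_force: [-0.1, 0.7, -0.0]
gripper_width: 0.0883
```

Run:
```python
from plant import env
from h import *
s=env.observe();print(s['time'],s['position'],np.degrees(np.arctan2(s['tool_rot'][1][0],s['tool_rot'][0][0])))
c=env.get_calibration('wrist');im=env.camera('wrist');cv2.imwrite('pics/w1.png',im[:,:,::-1])
np.save('w1.npy',c,allow_pickle=True)
print(proj(c,[(.541,.112,.066),(.530,.0715,.094),(.5245,.013,.088),(.525,.0126,.058)]))
```

```text
1.7667 [0.53162618 0.07758909 0.20181735] -14.264305070591622
[[282.91234916 151.91251815]
 [282.22032514 203.10960605]
 [291.69707106 258.63561936]
 [291.53687981 246.26836394]]
```

View pics/w1.png

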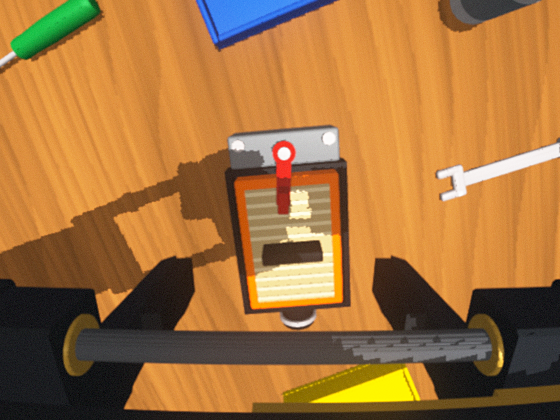

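The wrist view has the pivot at (284,153), against a prediction of (283,152). The fin lies below it at about (283,200), pointing nearly straight down the image, and the rib is at about (293,252). I'll refine on a zoom.

Run:
```python
import cv2
im=cv2.imread('pics/w1.png');cv2.imwrite('pics/w1z.png',cv2.resize(im[120:330,215:365],None,fx=2.85,fy=2.85,interpolation=cv2.INTER_CUBIC)) 
cv2.imwrite('pics/w1y.png',cv2.resize(im[120:220,215:365],None,fx=5,fy=5,interpolation=cv2.INTER_CUBIC))
cv2.imwrite('pics/w1x.png',cv2.resize(im[220:320,215:365],None,fx=5,fy=5,interpolation=cv2.INTER_CUBIC))
```

```text
(no output)
```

View pics/w1y.png

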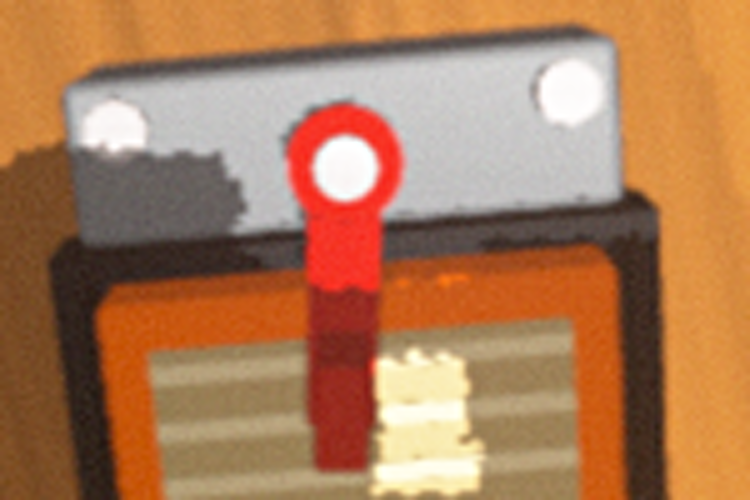

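View pics/w1x.png

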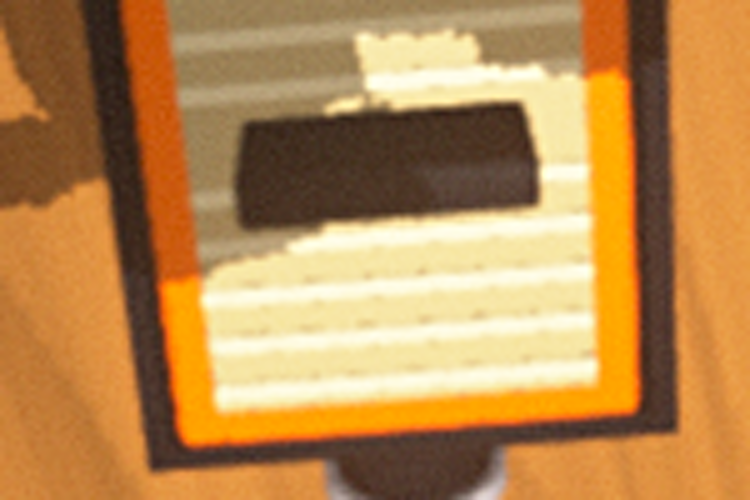

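Run:
```python
from h import *
c=np.load('w1.npy',allow_pickle=True).item()
f=lambda L,o:(np.array(L,float)+.5)/5-.5+np.array(o)
p=cast(c,f([(345,167)],(215,120)),.067)[0];t=cast(c,f([(342,468)],(215,120)),.094)[0];print('pivot',p,'fin end',t,np.linalg.norm((t-p)[:2]),np.degrees(np.arctan2(*(t-p)[[1,0]])))
r=cast(c,f([(390,188)],(215,220)),.088);print('rib',r)
e=cast(c,f([(243,228),(538,205)],(215,220)),.088);d=e[1]-e[0];print(np.linalg.norm(d),np.degrees(np.arctan2(d[1],d[0])))
o=cast(c,np.r_[f([(98,300),(612,248)],(215,120)),f([(638,412),(182,445)],(215,220))],.058);print(o.mean(0),np.linalg.norm(np.roll(o,-1,0)-o,axis=1));d=o[0]+o[1]-o[2]-o[3];print(np.degrees(np.arctan2(d[1],d[0])))
```

```text
pivot [0.54140807 0.11098752 0.067     ] fin end [0.52831302 0.06206115 0.094     ] 0.05064849852312981 -104.98390082264493
rib [[0.52571584 0.01427591 0.088     ]]
0.057741690710454 -9.433439529761518
[0.52529706 0.01471429 0.058     ] [0.10190102 0.15147938 0.10320258 0.14939947]
80.57468531440676
```

>>> move_arm([
  [1, [0, 0, -3], 0],
  [1, [0, 0, -6], 0],
  [1, [0, 0, -8.5], 0],
  [1, [0, 0, -8.5], 0],
  [1, [0, 0, -8.5], 0],
  [1, [0, 0, -8.5], 0],
])

```text
time: 2.32
position: [0.5305, 0.0711, 0.1183]
tool_rot: [[0.968, -0.252, 0.001], [-0.252, -0.968, -0.0], [0.001, -0.0, -1.0]]
ft_force: [-0.2, 0.1, 0.2]
gripper_width: 0.088
```

>>> move_arm([
  [1, [0, 0, -2.5], 0],
  [1, [0, 0, -4.7], 0],
  [1, [0, 0, -4.7], 0],
  [1, [0, 0, -4.7], 0],
  [0, [0, 0, -4.7], 0],
  [0, [0, 0, -4.7], 0],
  [0, [0, 0, -4.7], 0],
  [0, [0, 0, -4.7], 0],
  [0, [0, 0, -4.7], 0],
  [0, [0, 0, -4.7], 0],
], force=8)

```text
time: 3.15
position: [0.53, 0.0722, 0.0705]
tool_rot: [[0.968, -0.251, 0.001], [-0.251, -0.968, 0.0], [0.001, -0.0, -1.0]]
ft_force: [0.2, -0.5, 0.1]
gripper_width: 0.05
```

>>> move_arm([
  [0, [0, 0, 0], 0],
  [0, [0, 0, 0], 0],
  [0, [0, 0, 0], 0],
  [0, [0, 0, 0], 0],
  [0, [0, 0, 0], 0],
  [0, [0, 0, 0], 0],
  [0, [0, 0, 0], 0],
  [0, [0, 0, 0], 0],
])

```text
time: 3.82
position: [0.5298, 0.0722, 0.0701]
tool_rot: [[0.968, -0.251, 0.0], [-0.251, -0.968, 0.0], [0.0, -0.0, -1.0]]
ft_force: [0.1, -0.0, 0.4]
gripper_width: 0.0007
```

Run:
```python
import numpy as np
r=42; 
for dth in range(0,-91,-10):
    a=np.radians(-105+dth);a0=np.radians(-105)
    print(dth, np.round(4.2*np.array([np.cos(a)-np.cos(a0),np.sin(a)-np.sin(a0)]),2))
```

```text
0 [0. 0.]
-10 [-0.69  0.25]
-20 [-1.32  0.62]
-30 [-1.88  1.09]
-40 [-2.35  1.65]
-50 [-2.72  2.28]
-60 [-2.97  2.97]
-70 [-3.1   3.69]
-80 [-3.1   4.42]
-90 [-2.97  5.14]
```

The fingers closed to about 0, so they missed the fin. I'll look.

Run:
```python
from plant import env
import cv2
s=env.observe();print(s['position'],s['gripper_width'],s['time'])
for n in ('scene','wrist','top'):
    im=env.camera(n)[:,:,::-1]
    if n=='scene': im=cv2.resize(im[150:270,215:375],None,fx=5,fy=5,interpolation=cv2.INTER_CUBIC)
    if n=='top': im=cv2.resize(im[160:260,210:340],None,fx=5,fy=5,interpolation=cv2.INTER_CUBIC)
    cv2.imwrite(f'pics/{n}2.png',im)
```

```text
[0.52977249 0.07216142 0.07011098] 0.0007078727614360515 3.8167
```

View pics/scene2.png

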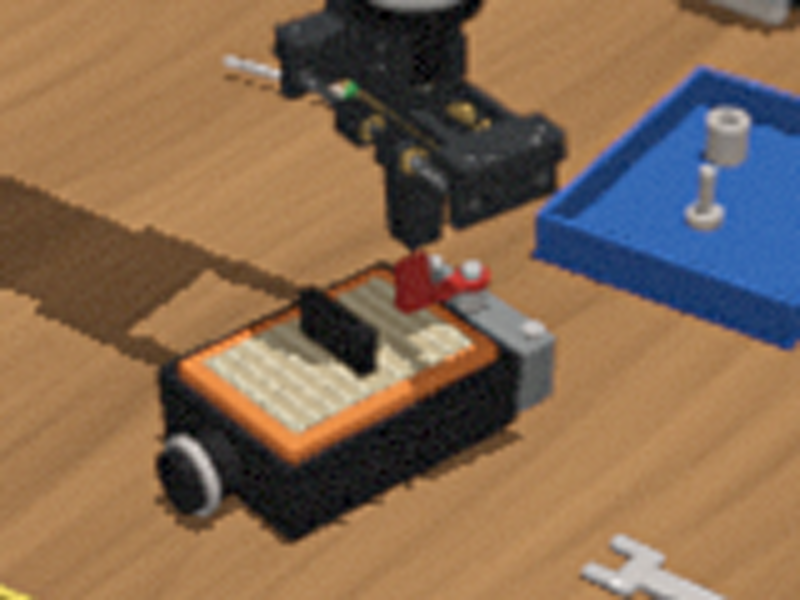

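View pics/wrist2.png

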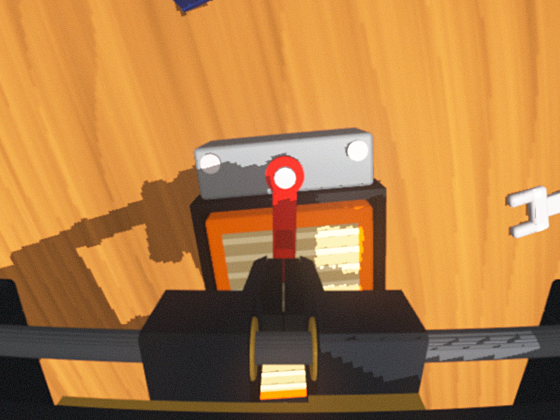

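Run:
```python
from plant import env
from h import *
for n,o in (('scene',(215,150)),('top',(210,160))):
    c=env.get_calibration(n);p=proj(c,[(.5298,.0722,.070),(.5298,.0722,.0),(.5412,.1115,.066),(.5303,.0709,.094),(.5303,.0709,.066),(.5283,.0621,.094)]);print((p-o)*5)
c=env.get_calibration('wrist');print(proj(c,[(.5298,.0722,.070),(.5412,.1115,.066),(.5283,.0621,.094),(.5303,.0709,.066)]))
```

```text
[[409.94489806 283.9231175 ]
 [409.65094414 379.9850995 ]
 [468.11535188 267.19919529]
 [409.24549955 251.02948089]
 [409.13671497 290.87939762]
 [396.59568463 256.42556832]]
[[212.70313337 283.43362285]
 [220.29784623 297.75916265]
 [133.3060627  259.77417173]
 [212.62060968 277.06664367]
 [215.85304373 283.3302623 ]
 [231.04239034 281.56026959]]
[[282.09584675 245.18143766]
 [284.03008315 175.59374727]
 [284.07345179 281.01165399]
 [283.46031392 244.19436902]]
```

View pics/top2.png

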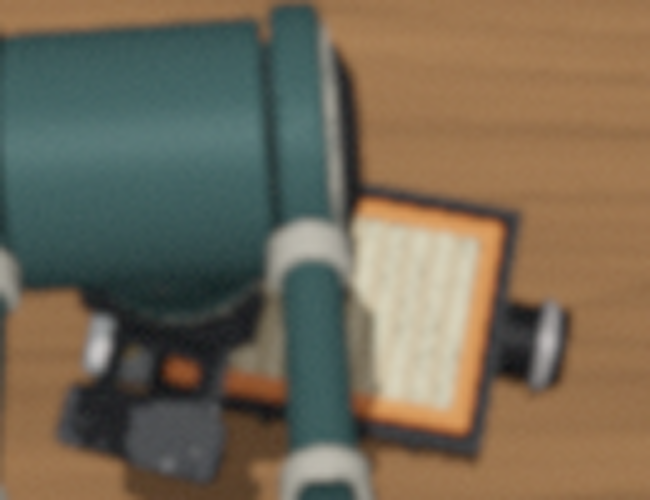

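Run:
```python
from plant import env
from h import *
c=env.get_calibration('wrist');cs=env.get_calibration('scene')
a=np.radians(-14.5);u=np.array([-np.sin(a),np.cos(a)])
for z in (.07,.08,.09,.1,.11):
    q=np.array([.5298,.0722])+.009*u; print(z,proj(c,[(*q,z)]), (proj(cs,[(.5298,.0722,z),(*q,z),(*(q-.018*u),z)])-[215,150])*5)
im=cv2.imread('pics/wrist2.png');cv2.imwrite('pics/w2z.png',cv2.resize(im[160:360,190:380],None,fx=4,fy=3,interpolation=cv2.INTER_CUBIC))
```

```text
0.07 [[282.05145874 230.97665728]] [[409.94489806 283.9231175 ]
 [422.62679945 278.7481658 ]
 [397.19170735 289.12739015]]
0.08 [[282.00943591 237.6352952 ]] [[409.98691933 269.75358305]
 [422.71983068 264.59752611]
 [397.18207402 274.93909738]]
0.09 [[281.96298453 245.00439605]] [[410.02893261 255.46924464]
 [422.81317588 250.33267051]
 [397.17210354 260.63541122]]
0.1 [[281.91137733 253.20227335]] [[410.07093246 241.06901482]
 [422.90683129 235.95252284]
 [397.16178872 246.2152328 ]]
0.11 [[281.85372189 262.37455209]] [[410.11291323 226.55179886]
 [423.00079293 221.45599986]
 [397.15112219 231.67745584]]
```

View pics/w2z.png

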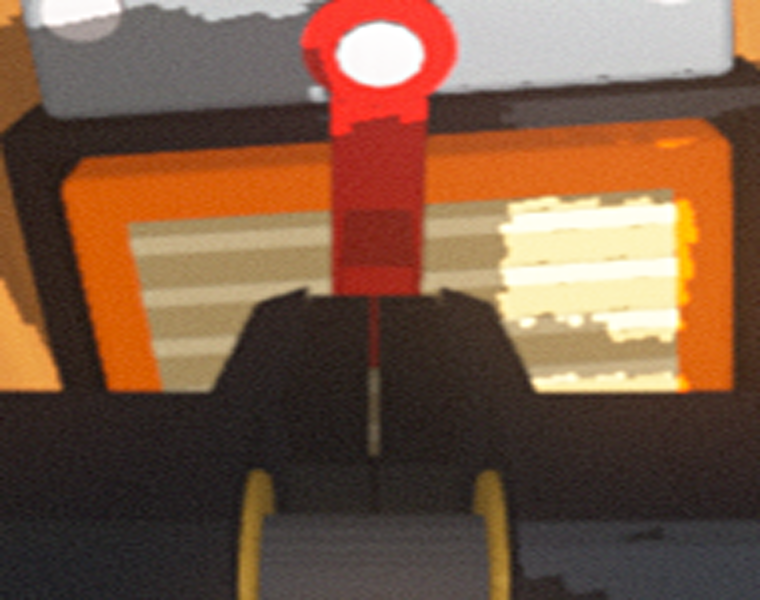

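The views disagree with the reported TCP height: the tips appear about 25–33 mm above the reported z, just over the fin top. I'll cross-check with the open-finger picture w1, where the tip corners are at about (190,258) and (376,258).

Run:
```python
from plant import env
from h import *
c=np.load('w1.npy',allow_pickle=True).item()
a=np.radians(-14.26);x=np.array([np.cos(a),np.sin(a)]);u=np.array([-np.sin(a),np.cos(a)]);t=np.array([.5316,.0776])
for z in (.2,.21,.22,.23,.24):
    print(z,proj(c,[(*(t-.044*x+.009*u),z),(*(t+.044*x+.009*u),z)]).round().tolist())
im=cv2.imread('pics/w1.png')
cv2.imwrite('pics/w1f.png',cv2.resize(im[240:360,60:220],None,fx=5,fy=5,interpolation=cv2.INTER_CUBIC))
```

```text
0.2 [[207.0, 230.0], [357.0, 230.0]]
0.21 [[203.0, 237.0], [360.0, 236.0]]
0.22 [[199.0, 244.0], [365.0, 243.0]]
0.23 [[195.0, 252.0], [369.0, 251.0]]
0.24 [[189.0, 260.0], [374.0, 260.0]]
```

View pics/w1f.png

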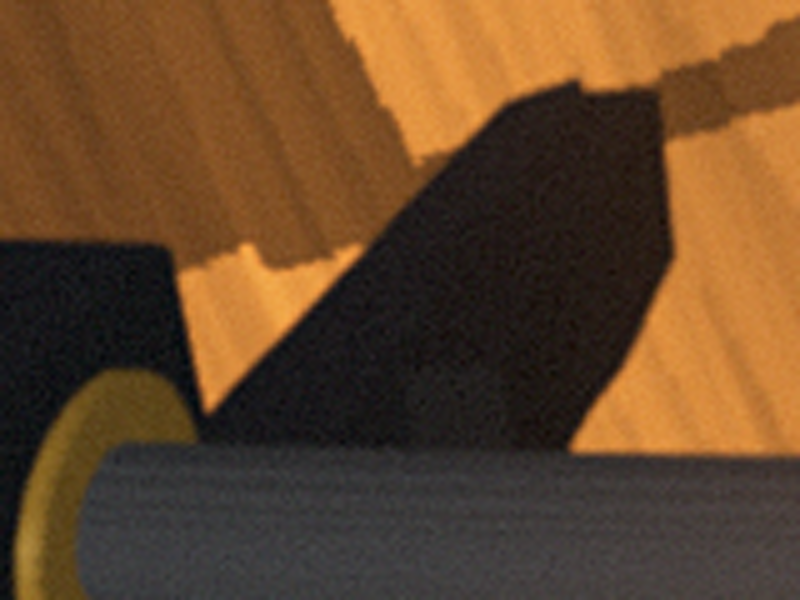

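With the fingers open, the wrist view gives +35 mm. With them shut it gives +30 mm or more, and the scene view about +26–33 mm. So the real tips sit about 3 cm above the reported TCP. I'll open, go lower in steps and watch the force.

>>> move_arm([
  [1, [0, 0, 0], 0],
  [1, [0, 0, 0], 0],
  [1, [0, 0, 0], 0],
  [1, [0, 0, 0], 0],
  [1, [0, 0, 0], 0],
  [1, [0, 0, 0], 0],
  [1, [0, 0, 0], 0],
  [1, [0, 0, -1], 0],
  [1, [0, 0, -2], 0],
  [1, [0, 0, -2], 0],
])

```text
time: 4.8
position: [0.5275, 0.0719, 0.0473]
tool_rot: [[0.968, -0.251, -0.005], [-0.251, -0.968, -0.0], [-0.004, 0.002, -1.0]]
ft_force: [-1.1, -0.9, -0.8]
gripper_width: 0.0649
```

Run:
```python
from plant import env
import cv2
s=env.observe();print(s['position'],s['gripper_width'],s['ft_force'],s['time'])
for n in ('scene','wrist'):
    im=env.camera(n)[:,:,::-1]
    if n=='scene': im=cv2.resize(im[150:270,215:375],None,fx=5,fy=5,interpolation=cv2.INTER_CUBIC)
    cv2.imwrite(f'pics/{n}3.png',im)
```

```text
[0.52746738 0.07193318 0.04725526] 0.06490401720644988 [-1.12198005 -0.94448042 -0.75413788] 4.8
```

View pics/scene3.png

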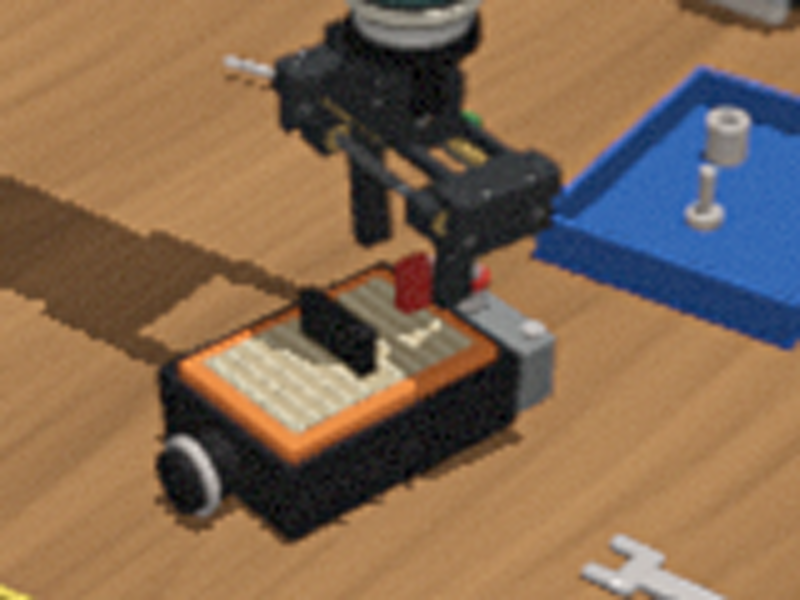

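View pics/wrist3.png

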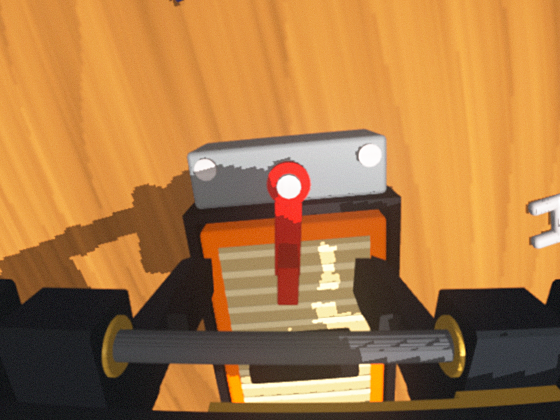

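The open fingers now straddle the fin, which is centred between them at about (288,280) in the wrist view. Closing.

>>> move_arm([
  [0, [0, 0, -0.4], 0],
  [0, [0, 0, -0.4], 0],
  [0, [0, 0, -0.4], 0],
  [0, [0, 0, -0.4], 0],
  [0, [0, 0, -0.4], 0],
  [0, [0, 0, -0.4], 0],
  [0, [0, 0, -0.4], 0],
  [0, [0, 0, -0.4], 0],
  [0, [0, 0, -0.4], 0],
  [0, [0, 0, -0.4], 0],
])

```text
time: 5.73
position: [0.5298, 0.0722, 0.0462]
tool_rot: [[0.968, -0.251, 0.0], [-0.251, -0.968, 0.0], [0.0, -0.0, -1.0]]
ft_force: [1.5, -0.3, 0.9]
gripper_width: 0.0103
```

Gripped at 10.3 mm, which is the fin's thickness. Now the arc.

>>> move_arm([
  [0, [-0.49, 0.16, 0], -7],
  [0, [-0.95, 0.38, 0], -14],
  [0, [-1.38, 0.66, 0], -21],
  [0, [-1.78, 0.99, 0], -28],
  [0, [-2.13, 1.36, 0], -35],
  [0, [-2.44, 1.77, 0], -42],
  [0, [-2.69, 2.22, 0], -49],
  [0, [-2.88, 2.69, 0], -56],
  [0, [-3.02, 3.18, 0], -63],
  [0, [-3.1, 3.69, 0], -70],
])

```text
time: 6.57
position: [0.5005, 0.1084, 0.0462]
tool_rot: [[0.089, -0.996, 0.004], [-0.996, -0.089, -0.001], [0.002, -0.004, -1.0]]
ft_force: [5.6, -4.2, -5.3]
gripper_width: 0.01
```

>>> move_arm([
  [0, [0, 0.4, 0], -5],
  [0, [0, 0.8, 0], -11],
  [0, [0, 0.8, 0], -11],
  [0, [0, 0.8, 0], -11],
  [0, [0, 0.8, 0], -11],
])

```text
time: 6.98
position: [0.5007, 0.1165, 0.0462]
tool_rot: [[-0.097, -0.995, 0.004], [-0.995, 0.097, -0.001], [0.0, -0.004, -1.0]]
ft_force: [5.7, -2.9, -4.1]
gripper_width: 0.0103
```

Run:
```python
from plant import env
import cv2
s=env.observe();print(s['position'],s['gripper_width'],s['ft_force'],s['time'])
for n in ('scene','wrist'):
    im=env.camera(n)[:,:,::-1]
    if n=='scene': im=cv2.resize(im[150:270,215:375],None,fx=5,fy=5,interpolation=cv2.INTER_CUBIC)
    cv2.imwrite(f'pics/{n}4.png',im)
```

```text
[0.50072233 0.11653394 0.04623679] 0.010315816071767485 [ 5.66955349 -2.90329786 -4.11319764] 6.9833
```

View pics/scene4.png

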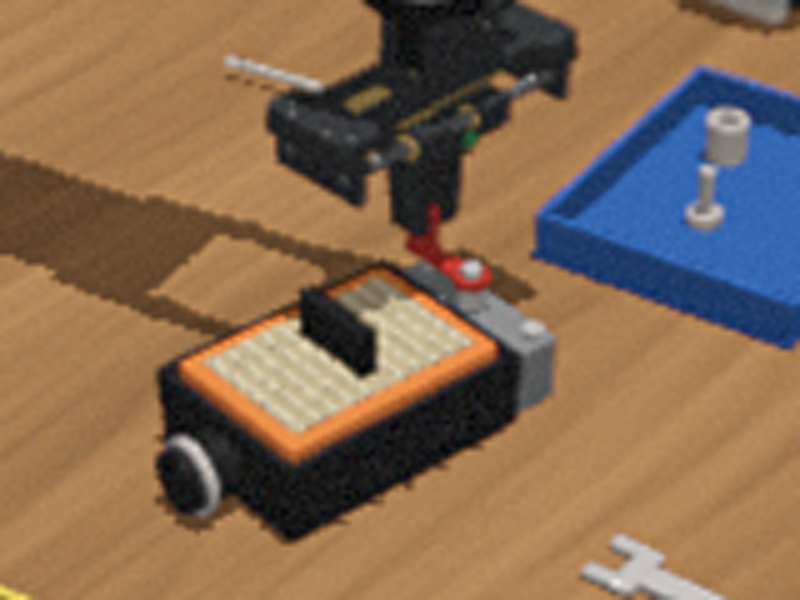

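View pics/wrist4.png

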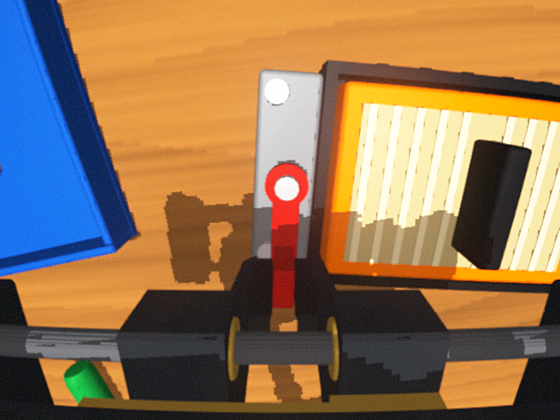

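The tab is swung to about −1.5 rad, perpendicular to the filter side in the wrist view, and the filter is still seated. Next I release, go up, and move over to the rib.

>>> move_arm([
  [1, [0, 0, 0], 0],
  [1, [0, 0, 0], 0],
  [1, [0, 0, 0], 0],
  [1, [0, 0, 0], 0],
  [1, [0, 0, 0], 0],
  [1, [0, 0, 0], 0],
  [1, [0, 0, 2], 0],
  [1, [0, 0, 5], 0],
  [1, [0, 0, 8], 0],
  [1, [0, 0, 8], 0],
])

```text
time: 7.92
position: [0.5033, 0.118, 0.1325]
tool_rot: [[-0.097, -0.995, 0.011], [-0.995, 0.097, 0.002], [-0.003, -0.01, -1.0]]
ft_force: [1.4, -0.3, 0.1]
gripper_width: 0.0745
```

>>> move_arm([
  [1, [0.6, -2.5, 0], -1],
  [1, [1.2, -5, 0], -2],
  [1, [1.8, -7.7, 0], -3],
  [1, [2.4, -10.3, 0], -3.5],
  [1, [2.4, -10.3, 0], -3.5],
  [1, [2.4, -10.3, 0], -3.5],
  [1, [2.4, -10.3, 0], -3.5],
])

```text
time: 8.5
position: [0.5223, 0.0143, 0.1256]
tool_rot: [[-0.158, -0.987, -0.001], [-0.987, 0.158, 0.001], [-0.0, 0.001, -1.0]]
ft_force: [0.5, -0.1, -0.2]
gripper_width: 0.0881
```

Run:
```python
from plant import env
from h import *
s=env.observe();R=np.array(s['tool_rot']);print(s['position'],s['gripper_width'],s['ft_force'],s['time'],np.degrees(np.arctan2(R[1,0],R[0,0])))
c=env.get_calibration('wrist');print(proj(c,[(.5248,.0140,.088),(*s['position'][:2],.088)]));np.save('w5.npy',c,allow_pickle=True)
for n in ('scene','wrist'):
    im=env.camera(n)[:,:,::-1]
    if n=='scene': im=cv2.resize(im[150:270,215:375],None,fx=5,fy=5,interpolation=cv2.INTER_CUBIC)
    cv2.imwrite(f'pics/{n}5.png',im)
```

```text
[0.52230913 0.01432276 0.12562499] 0.08808009457265072 [ 0.51931087 -0.13546776 -0.17731873] 8.5 -99.08694665998999
[[283.61234903 220.17674416]
 [283.72156266 223.57452624]]
```

View pics/scene5.png

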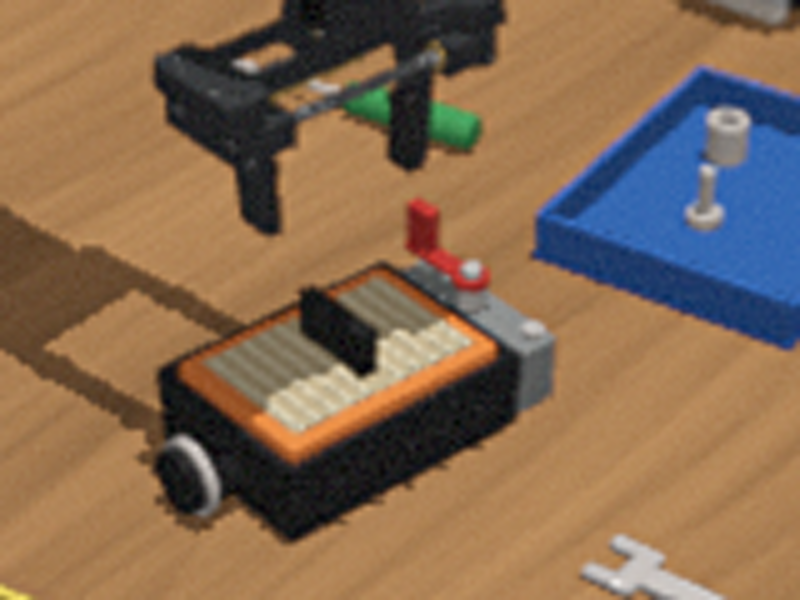

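View pics/wrist5.png

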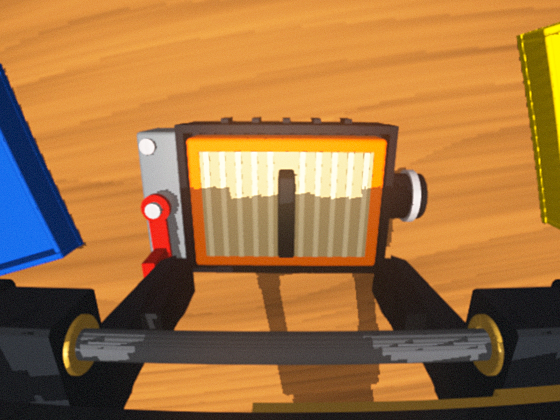

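The scene view shows the tab aside (fin at (422,228) in the crop) and the filter seated. The open fingers are above at (262,230) and (408,165). To separate a height offset from a sideways one, I'll triangulate the fingertips from the two views.

Run:
```python
from plant import env
from h import *
c=np.load('w5.npy',allow_pickle=True).item();cs=env.get_calibration('scene')
im=cv2.imread('pics/scene5.png')
def ray(c,uv):
    a=cast(c,[uv],0)[0];b=cast(c,[uv],.3)[0];return b,(a-b)/np.linalg.norm(a-b)
def tri(u1,u2):
    o1,d1=ray(c,u1);o2,d2=ray(cs,u2)
    A=np.c_[d1,-d2];t=np.linalg.lstsq(A,o2-o1,rcond=None)[0];p,q=o1+d1*t[0],o2+d2*t[1]
    return (p+q)/2,np.linalg.norm(p-q)
f=lambda X,Y:((X+.5)/5-.5+215,(Y+.5)/5-.5+150)
cv2.imwrite('pics/s5z.png',cv2.resize(im[40:260,140:470],None,fx=2.4,fy=2.4,interpolation=cv2.INTER_CUBIC))
t=np.array([.5223,.0143]);a=np.radians(-99.1);x=np.array([np.cos(a),np.sin(a)]);y=np.array([np.sin(a),-np.cos(a)])
for off in (.0,.025,.035):
  for k in (0,.01,-.01):
    P=[(*(t+s*.053*x+k*y),.1256+off) for s in (1,-1)]
    Q=[(*(t+s*.044*x+(k-.009)*y),.1256+off) for s in (1,-1)]
    Q2=[(*(t+s*.044*x+(k+.009)*y),.1256+off) for s in (1,-1)]
    print(off,k,((proj(cs,P)-[215,150])*5).round().tolist(),proj(c,Q).round().tolist(),proj(c,Q2).round().tolist())
```

```text
0.0 0 [[256.0, 279.0], [405.0, 208.0]] [[359.0, 231.0], [208.0, 232.0]] [[357.0, 259.0], [211.0, 259.0]]
0.0 0.01 [[245.0, 271.0], [393.0, 201.0]] [[358.0, 247.0], [210.0, 247.0]] [[356.0, 274.0], [212.0, 274.0]]
0.0 -0.01 [[268.0, 287.0], [417.0, 216.0]] [[361.0, 215.0], [207.0, 215.0]] [[358.0, 244.0], [209.0, 244.0]]
0.025 0 [[255.0, 241.0], [405.0, 171.0]] [[370.0, 249.0], [198.0, 250.0]] [[367.0, 280.0], [201.0, 280.0]]
0.025 0.01 [[244.0, 233.0], [393.0, 164.0]] [[368.0, 267.0], [200.0, 267.0]] [[365.0, 297.0], [203.0, 297.0]]
0.025 -0.01 [[266.0, 249.0], [417.0, 178.0]] [[371.0, 231.0], [197.0, 231.0]] [[368.0, 263.0], [200.0, 264.0]]
0.035 0 [[254.0, 226.0], [405.0, 156.0]] [[375.0, 258.0], [193.0, 258.0]] [[371.0, 290.0], [197.0, 290.0]]
0.035 0.01 [[243.0, 218.0], [393.0, 149.0]] [[373.0, 276.0], [195.0, 276.0]] [[370.0, 307.0], [198.0, 307.0]]
0.035 -0.01 [[266.0, 234.0], [417.0, 163.0]] [[376.0, 239.0], [192.0, 239.0]] [[373.0, 273.0], [195.0, 273.0]]
```

View pics/s5z.png

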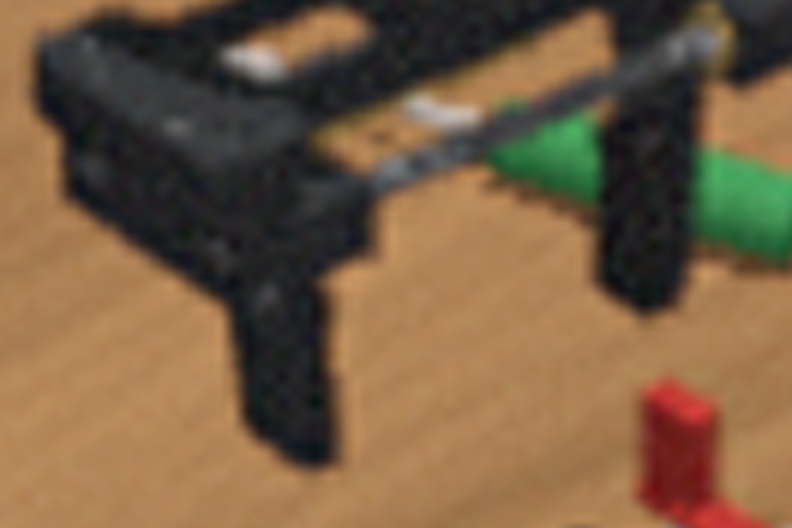

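Both views agree with a purely vertical offset of about 32 mm. I'll descend to reported z ≈ 0.036, so the tips are at about 0.067.

>>> move_arm([
  [1, [0.2, 0, -2.5], 0],
  [1, [0.2, 0, -5], 0],
  [1, [0.2, 0, -7], 0],
  [1, [0.2, 0, -8.2], 0],
  [1, [0.2, 0, -9], 0],
  [1, [0.2, 0, -9], 0],
  [1, [0.2, 0, -9], 0],
])

```text
time: 9.18
position: [0.5249, 0.0145, 0.0363]
tool_rot: [[-0.157, -0.988, -0.0], [-0.988, 0.157, 0.0], [-0.0, 0.0, -1.0]]
ft_force: [0.0, 0.4, 0.4]
gripper_width: 0.0878
```

>>> move_arm([
  [0, [0, 0, 0], 0],
  [0, [0, 0, 0], 0],
  [0, [0, 0, 0], 0],
  [0, [0, 0, 0], 0],
  [0, [0, 0, 0], 0],
  [0, [0, 0, 0], 0],
  [0, [0, 0, 0], 0],
  [0, [0, 0, 0], 0],
  [0, [0, 0, 0], 0],
  [0, [0, 0, 0], 0],
], force=25)

```text
time: 10.02
position: [0.5247, 0.0141, 0.0361]
tool_rot: [[-0.157, -0.988, -0.0], [-0.988, 0.157, 0.0], [-0.0, 0.0, -1.0]]
ft_force: [0.6, 0.0, 0.6]
gripper_width: 0.0237
```

>>> move_arm([
  [0, [0, 0, 0], 0],
  [0, [0, 0, 0], 0],
  [0, [0, 0, 0], 0],
  [0, [0, 0, 0], 0],
])

```text
time: 10.35
position: [0.5247, 0.0139, 0.036]
tool_rot: [[-0.157, -0.988, -0.0], [-0.988, 0.157, -0.0], [0.0, 0.0, -1.0]]
ft_force: [-0.5, -0.4, -0.0]
gripper_width: 0.0119
```

Run:
```python
from plant import env
from h import *
for n in ('scene','wrist'):
    im=env.camera(n)[:,:,::-1]
    if n=='scene': im=cv2.resize(im[150:270,215:375],None,fx=5,fy=5,interpolation=cv2.INTER_CUBIC)
    cv2.imwrite(f'pics/{n}6.png',im)
```

```text
(no output)
```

View pics/scene6.png

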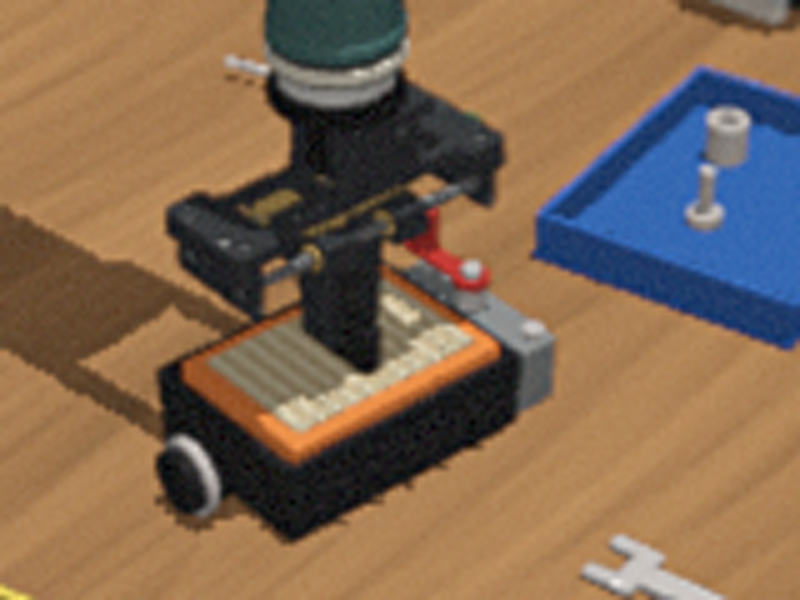

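View pics/wrist6.png

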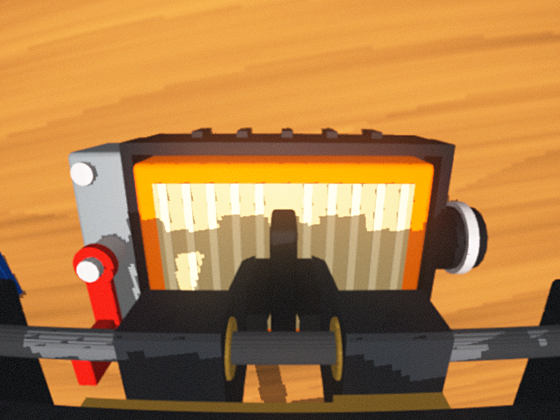

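Gripped at 11.9 mm against the 12 mm rib. Lifting straight up.

>>> move_arm([
  [0, [0, 0, 0], 0],
  [0, [0, 0, 0.7], 0],
  [0, [0, 0, 1.5], 0],
  [0, [0, 0, 2.5], 0],
  [0, [0, 0, 3.5], 0],
  [0, [0, 0, 5], 0],
  [0, [0, 0, 6.5], 0],
  [0, [0, 0, 8], 0],
  [0, [0, 0, 9], 0],
  [0, [0, 0, 9], 0],
], force=40)

```text
time: 11.28
position: [0.5272, 0.0141, 0.1299]
tool_rot: [[-0.157, -0.988, 0.006], [-0.988, 0.157, -0.0], [-0.001, -0.006, -1.0]]
ft_force: [0.1, -0.1, -1.8]
gripper_width: 0.0114
```

>>> move_arm([
  [0, [0, 0, 1], 0],
  [0, [0, 0, 1], 0],
  [0, [0, 0, 1], 0],
])

```text
time: 11.53
position: [0.5248, 0.0141, 0.1362]
tool_rot: [[-0.157, -0.988, 0.0], [-0.988, 0.157, 0.0], [-0.0, -0.0, -1.0]]
ft_force: [-0.4, -0.8, -1.1]
gripper_width: 0.0116
```

Run:
```python
from plant import env
from h import *
s=env.observe();print(s['position'],s['gripper_width'],s['ft_force'],s['time'])
for n in ('scene',):
    im=env.camera(n)[:,:,::-1]
    im=cv2.resize(im[120:300,175:375],None,fx=4,fy=3.3,interpolation=cv2.INTER_CUBIC)
    cv2.imwrite(f'pics/{n}7.png',im)
```

```text
[0.52478431 0.01406976 0.13619987] 0.01161138581633362 [-0.43616214 -0.78529048 -1.10884757] 11.5333
```

View pics/scene7.png

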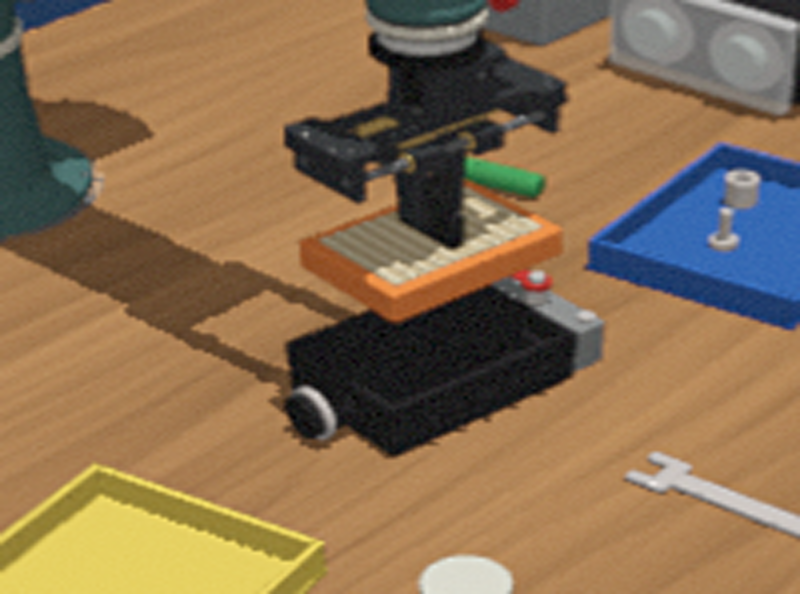

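The filter is out, level and clear of the rim. Carrying it over the yellow tray.

>>> move_arm([
  [0, [0.2, -1.5, 0], 1],
  [0, [0.5, -4, 0], 2.5],
  [0, [0.8, -7, 0], 4],
  [0, [1.1, -10, 0], 6],
  [0, [1.4, -13, 0], 8],
  [0, [1.7, -16, 0], 10],
  [0, [2, -19, 0], 12],
  [0, [2.3, -22, 0], 14],
  [0, [2.6, -25, 0], 16],
  [0, [2.8, -27, 0], 17.5],
])

```text
time: 12.42
position: [0.5521, -0.2585, 0.1348]
tool_rot: [[0.147, -0.989, -0.002], [-0.989, -0.147, -0.0], [-0.0, 0.002, -1.0]]
ft_force: [0.9, 0.1, -1.3]
gripper_width: 0.0112
```

>>> move_arm([
  [0, [0.2, -2, 0], 0.5],
  [0, [0.4, -4, 0], 1],
  [0, [0.6, -6, 0], 1.5],
  [0, [0.7, -7, 0], 2],
  [0, [0.7, -7.3, 0], 2],
  [0, [0.7, -7.3, 0], 2],
  [0, [0.7, -7.3, 0], 2],
  [0, [0.7, -7.3, 0], 2],
])

```text
time: 13.08
position: [0.5596, -0.3277, 0.1358]
tool_rot: [[0.182, -0.983, -0.001], [-0.983, -0.182, 0.001], [-0.001, 0.0, -1.0]]
ft_force: [-0.5, 0.3, -1.5]
gripper_width: 0.0118
```

Run:
```python
from plant import env
from h import *
s=env.observe();print(s['position'],s['gripper_width'],s['ft_force'],s['time'])
for n in ('scene','top'):
    im=env.camera(n)[:,:,::-1]
    if n=='scene': im=im[130:400,80:380]
    else: im=im[120:300,300:520]
    cv2.imwrite(f'pics/{n}8.png',cv2.resize(im,None,fx=2.2,fy=2.2,interpolation=cv2.INTER_CUBIC))
```

```text
[ 0.55955848 -0.32769237  0.13580431] 0.011789273708478282 [-0.5425875   0.26763809 -1.50602382] 13.0833
```

View pics/scene8.png

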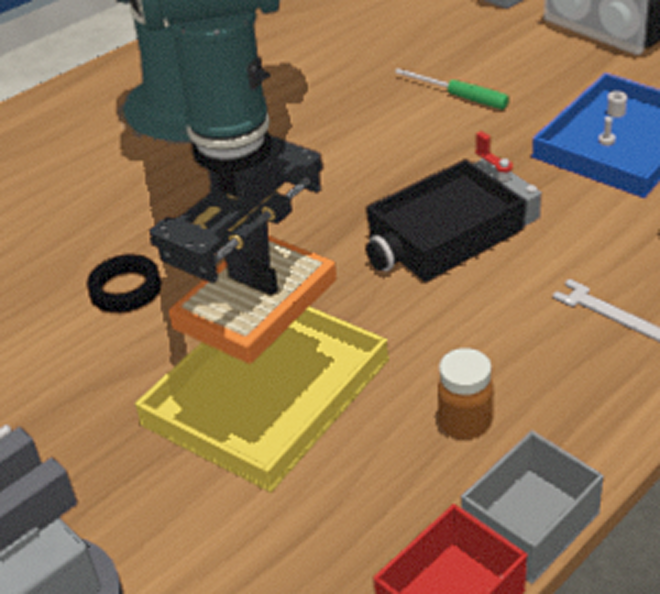

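View pics/top8.png

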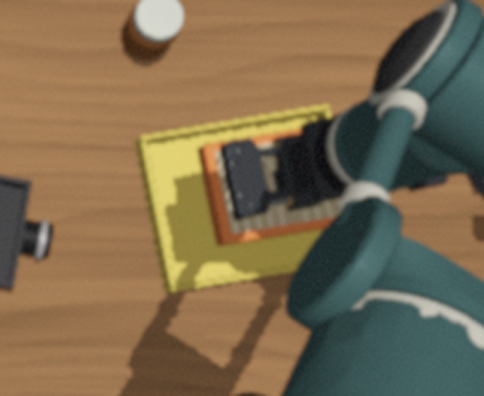

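The filter hangs parallel to the tray and well inside it. Its underside is about 130 mm up and the tray floor is at 6 mm, so I lower 12.4 cm, slowly at the end.

>>> move_arm([
  [0, [0, -0.1, -1.5], 0],
  [0, [0, -0.1, -4], 0],
  [0, [0, -0.1, -6.5], 0],
  [0, [0, -0.1, -9], 0],
  [0, [0, -0.1, -10.5], 0],
  [0, [0, -0.1, -11.3], 0],
  [0, [0, -0.1, -11.8], 0],
  [0, [0, -0.1, -12], 0],
  [0, [0, -0.1, -12], 0],
  [0, [0, -0.1, -12], 0],
])

```text
time: 14.02
position: [0.5608, -0.3305, 0.0176]
tool_rot: [[0.182, -0.983, 0.002], [-0.983, -0.182, -0.001], [0.002, -0.002, -1.0]]
ft_force: [0.4, -0.2, -1.7]
gripper_width: 0.0115
```

>>> move_arm([
  [0, [0, 0, -0.2], 0],
  [0, [0, 0, -0.3], 0],
  [0, [0, 0, -0.4], 0],
  [0, [0, 0, -0.4], 0],
  [0, [0, 0, -0.4], 0],
])

```text
time: 14.43
position: [0.5597, -0.3299, 0.0122]
tool_rot: [[0.181, -0.983, 0.0], [-0.983, -0.181, 0.0], [0.0, -0.0, -1.0]]
ft_force: [0.2, 0.6, -1.5]
gripper_width: 0.0115
```

The weight is still hanging, so I feel downwards in 1 mm steps.

>>> move_arm([
  [0, [0, 0, -0.1], 0],
  [0, [0, 0, -0.1], 0],
  [0, [0, 0, -0.1], 0],
])

```text
time: 14.68
position: [0.5598, -0.33, 0.0121]
tool_rot: [[0.181, -0.983, 0.0], [-0.983, -0.181, -0.0], [0.0, -0.0, -1.0]]
ft_force: [-2.4, 2.2, 5.1]
gripper_width: 0.0116
```

>>> move_arm([
  [0, [0, 0, -0.1], 0],
  [0, [0, 0, -0.1], 0],
  [0, [0, 0, -0.1], 0],
])

```text
time: 14.93
position: [0.5598, -0.33, 0.012]
tool_rot: [[0.181, -0.983, -0.0], [-0.983, -0.181, -0.0], [0.0, 0.0, -1.0]]
ft_force: [-5.7, 3.4, 9.9]
gripper_width: 0.0116
```

Contact: Fz has risen to +10 N and z has stopped. I ease back 1 mm, then release and retreat.

>>> move_arm([
  [0, [0, 0, 0.1], 0],
  [0, [0, 0, 0.1], 0],
  [0.3, [0, 0, 0.1], 0],
  [0.6, [0, 0, 0.1], 0],
  [1, [0, 0, 0.1], 0],
  [1, [0, 0, 0.1], 0],
  [1, [0, 0, 0.1], 0],
  [1, [0, 0, 0.1], 0],
  [1, [0, 0, 0.1], 0],
  [1, [0, 0, 0.1], 0],
])

```text
time: 15.77
position: [0.5597, -0.33, 0.011]
tool_rot: [[0.181, -0.983, -0.0], [-0.983, -0.181, 0.0], [-0.0, 0.0, -1.0]]
ft_force: [0.3, 0.2, 0.6]
gripper_width: 0.063
```

>>> move_arm([
  [1, [0, 0, 0], 0],
  [1, [0, 0, 0], 0],
  [1, [0, 0, 1], 0],
  [1, [0, 0, 3], 0],
  [1, [0, 0, 6], 0],
  [1, [0, 0, 9], 0],
  [1, [0, 0, 12], 0],
  [1, [0, 0, 15], 0],
  [1, [0, 0, 15], 0],
  [1, [0, 0, 15], 0],
])

```text
time: 16.6
position: [0.5617, -0.3311, 0.1653]
tool_rot: [[0.181, -0.983, 0.006], [-0.983, -0.181, -0.004], [0.005, -0.005, -1.0]]
ft_force: [-0.2, -0.0, -0.4]
gripper_width: 0.0883
```

>>> move_arm([
  [1, [-3, 0, 1], 0],
  [1, [-6, 0, 2], 0],
  [1, [-9, 0, 3], 0],
  [1, [-12, 0, 4], 0],
  [1, [-12, 0, 4], 0],
  [1, [-12, 0, 4], 0],
  [1, [-12, 0, 4], 0],
])

```text
time: 17.18
position: [0.4397, -0.3296, 0.2002]
tool_rot: [[0.181, -0.984, -0.0], [-0.984, -0.181, 0.001], [-0.001, 0.0, -1.0]]
ft_force: [0.3, -0.2, -0.1]
gripper_width: 0.0882
```

Run:
```python
from plant import env
from h import *
s=env.observe();print(s['position'],s['gripper_width'],s['ft_force'],s['time'])
for n in ('scene','top'):
    im=env.camera(n)[:,:,::-1]; cv2.imwrite(f'pics/{n}9f.png',im)
    if n=='scene': im=im[130:400,80:420]
    else: im=im[120:300,200:520]
    cv2.imwrite(f'pics/{n}9.png',cv2.resize(im,None,fx=2.2,fy=2.2,interpolation=cv2.INTER_CUBIC))
```

```text
[ 0.43965355 -0.32962071  0.20021197] 0.08824882523236678 [ 0.26990548 -0.23728041 -0.11147522] 17.1833
```

View pics/scene9.png

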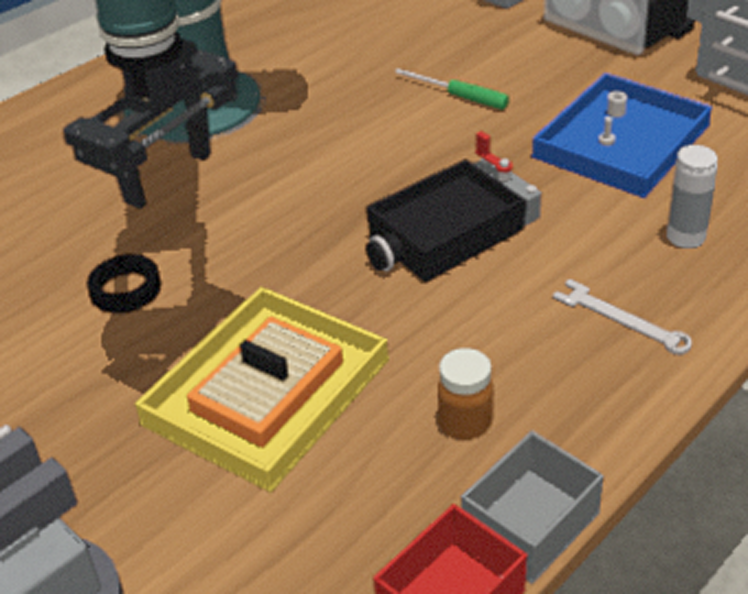

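View pics/top9.png

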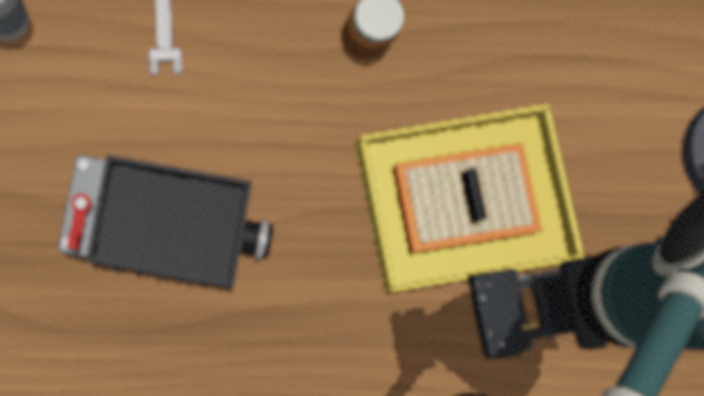

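The filter lies flat in the tray: its centre is at about (468,198) in the crop and the tray's is at about (470,198). The tab is still aside at (76,222), and the arm is clear. Handing in.

Run:
```python
from plant import env
from h import *
c=env.get_calibration('top');f=lambda L:(np.array(L)+.5)/2.2-.5+np.array([200,120])
P=cast(c,f([(395,165),(525,147),(541,228),(410,253)]),.034);print('filter',P.mean(0),np.linalg.norm(np.roll(P,-1,0)-P,axis=1))
print(env.sign_off())
```

```text
filter [ 0.55821298 -0.32800961  0.034     ] [0.15133221 0.09459477 0.15220008 0.10230252]
the job is handed in; nothing more can be done
None
```

I pinched the red tab's fin and swung it to about −1.5 rad, towards the robot, with the filter still seated. Then I lifted the filter straight out by its handle, lowered it into the yellow tray until it touched the floor, and released it. The job was handed in at about 17 s of the 56 s allowed.

**Last checks:**
- **Filter position:** flat and handle up at about (0.558, −0.328), roughly 2 mm from the measured tray centre (0.560, −0.330).
- **Tab:** still fully aside in both pictures.
- **Bystanders:** by eye they look unmoved; I did not measure them.
- **Arm:** clear of everything, with wrist force near zero.

**What disagreed or failed:**
- **First grasp missed:** the first pinch on the fin closed on nothing, just above it. The cameras showed the real fingertips about 3 cm above the reported TCP height. I worked to that offset from then on, and it held for both later grasps.
- **Rough corner picks:** in the last picture the filter's short sides came out as 95 and 102 mm against the true 105 mm, so the final position is good to only a few millimetres.

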